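# Unstack the condiment tins onto their coasters

## Robot

A 6-joint arm with a two-finger parallel gripper is mounted at the origin on the work surface. World frame = base frame: x ahead of the robot, y to its left, z up, the work surface at z = 0. Lengths are in m, angles in rad, forces in N, time in s.
With the tool pointing down it reaches from about 0.35 to 0.775 m from the base axis. Payload 7.3 kg.
Tool frame: the origin (TCP) lies at the very end of the fingers, on their centre line; the grasp point (between the pads) lies 19 mm behind it; z points along the fingers, y is the line along which they close (so a half turn about z gives the same grasp; the last joint's range is limited). The gripper opens to 92 mm and grips with 3 to 60 N. Pads are 19 mm wide; open, the fingers measure 130 mm over their backs; the gripper's body (75 mm by 190 mm) begins 47 mm behind the grasp point.
Start: joints at [-1.316, 0.342, 1.524, -0, 1.275, -0.146], TCP at [0.205, -0.483, 0.227] pointing down, gripper open.
Joint ranges: [-2.53, 2.53], [-0.77, 2.02], [0.04, 2.7], [-1, 4.14], [0.28, 2.66], [-3.11, 3.11]. Speed limits (rad/s): [2.57, 2.57, 3.14, 3.14, 3.14, 3.14].

## Interface

Orientations are given as [roll, pitch, yaw] about the fixed x, y, z axes, in that order (R = Rz(yaw) Ry(pitch) Rx(roll)).
In Python, from cell import * gives the robot as it stands.
- The arm moves only by the tool step_arm, never from a script. Its argument "commands" is a list of rows, each a list of 7 numbers: the opening, from 0 (shut) to 1 (fully open), then the shift along the world's x, y, z in cm, then the turn, a rotation vector about the world's x, y, z in rad. A call has 1 to 5 rows; each row is the pose to reach, as a shift and turn from the pose commanded when the call began; what a row does not reach only later rows make up. A row lasts 1/12 s, in which the tool goes at most 41.7 mm and 7.16 degrees, less where a joint would pass 70% of its speed; a pose out of reach is approached as far as the arm can. A call with a gripper value outside its range is refused whole. The fingers move at their own pace and stop on an object; "grip_force" is the grip in N (left out, the last holds). Time passes only in rows, so rows that repeat a pose let the fingers close. It gives the time, the measured TCP pose, the force, the opening and the grip force at its end, in the units of the state.
- observe(): the state, without advancing time (a new reading comes with each control period).
- read_camera(name): name is "side" or "top" or "wrist"; returns the picture (480x640x3 uint8, red, green, blue); there is no depth.
- camera_model(name): a dict with "vfov" (degrees; the focal length in pixels is half the picture's height over the tangent of half this angle, whatever the lens; pixels are square), "cx", "cy" (the principal point, pixels), "k1" (the pictures are not rectified: a ray, as slopes to the right and down, at radius r is drawn at 1 + k1 r^2 times it, then the intrinsics apply), "world_to_cam" (4x4, takes a point from world to camera coordinates). Camera axes: x right, y up, looking along -z (the intrinsics and any distortion apply to the point x, -y, -z); pixel columns grow to the right and rows downward; lengths in m; the calibration is good to about 2 mm. A picture is of the moment at which its call begins: read the wrist's pose just before it. camera_model takes no time and is no camera call; for the wrist camera it gives the pose at the moment of the call.
- hand_in(): hands the job in; it is judged then, once.
The state is a dict: "time": time; "qpos": joint angles; "qvel": joint speeds; "joint_efforts": joint torques, N m; "tool_pos": TCP position; "tool_rot": TCP orientation; "contact_force": force on the tool from outside, world axes, zero at the start; "torque": the same for the moment, N m; "opening": finger opening in m; "grip_force": force on a finger pad.
Only numpy, scipy, OpenCV 4.12 (cv2) and the standard library are available. Lean on these libraries where they do the work, as an engineer would, in place of code of your own. Each camera call takes 0.05 s, during which the arm holds its last target. There are 200 camera calls.

## Task

The four copper condiment tins have been left in one stack on the kitchen counter. Take them off one at a time, from the top down, and set each one on the wooden coaster of its own shape, centred on it and turned to line up with it. Keep the tins upright and set them down without dropping them, and leave the sauce bottle and the pepper mill standing where they are.

Things in the scene. Friction and masses are not known exactly. Their poses are not given: they have to be found in the camera images.
- oval_tin_center (a point): The oval condiment tin: a closed copper tin with a flat copper lid edged in dark steel, 62 x 28 mm with fully rounded ends, long axis along its x (grasp it across the 28 mm, along its y), 38 mm tall, rigid, about 0.1 to 0.4 kg; at the start the top of the stack. The point is its centre, 19 mm above its underside; z is up.
- round_tin_center (a point): The round condiment tin: a closed copper tin with a flat copper lid edged in dark steel, 48 mm in diameter, 38 mm tall, rigid, about 0.1 to 0.4 kg; at the start second from the top. The point is its centre, 19 mm above its underside; z is up.
- square_tin_center (a point): The square condiment tin: a closed copper tin with a flat copper lid edged in dark steel, 56 x 56 mm, sides along its x and y, 38 mm tall, rigid, about 0.1 to 0.4 kg; at the start third from the top. The point is its centre, 19 mm above its underside; z is up.
- oblong_tin_center (a point): The oblong condiment tin: a closed copper tin with a flat copper lid edged in dark steel, rectangular, 108 mm along its x by 62 mm along its y (grasp it across the 62 mm), 38 mm tall, rigid, about 0.1 to 0.4 kg; at the start the bottom of the stack, standing on the table. The point is its centre, 19 mm above its underside; z is up.
- oval_coaster: The oval coaster: a fixed flat dark wooden coaster lying on the table, 86 x 52 mm with fully rounded ends, long axis along its x, 8 mm thick, without a rim, with the outline of the oval tin in lighter wood on its top. Origin at the centre of its underside (table height); its axes match those of the tin as it should stand (either way round).
- round_coaster: The round coaster: a fixed flat dark wooden coaster lying on the table, 72 mm in diameter, 8 mm thick, without a rim, with the outline of the round tin in lighter wood on its top. Origin at the centre of its underside (table height); its axes match those of the tin as it should stand (either way round).
- square_coaster: The square coaster: a fixed flat dark wooden coaster lying on the table, 80 x 80 mm, sides along its x and y, 8 mm thick, without a rim, with the outline of the square tin in lighter wood on its top. Origin at the centre of its underside (table height); its axes match those of the tin as it should stand (either way round).
- oblong_coaster: The oblong coaster: a fixed flat dark wooden coaster lying on the table, rectangular, 132 mm along its x by 86 mm along its y, 8 mm thick, without a rim, with the outline of the oblong tin in lighter wood on its top. Origin at the centre of its underside (table height); its axes match those of the tin as it should stand (either way round).
- sauce_bottle_center (a point): Bystander: a loose amber glass sauce bottle with a black cap, 52 mm in diameter, 130 mm tall, standing upright. The point is its centre, 65 mm above the table.
- pepper_mill_center (a point): Bystander: a loose small pale wooden pepper mill, 42 mm in diameter, 90 mm tall, standing upright. The point is its centre, 45 mm above the table.
Things that resemble listed ones, but are neither listed nor needed, are in the scene too. What is shaped like the oval_coaster but green is not meant.

How it is judged:
On the way, in this order (a step that is already met when the one before it is completed fails the run):
1. the oval tin stands on the oval coaster, let go (horizontal distance between oval_tin_center and oval_coaster below 0.012 m and z of oval_tin_center in the frame of oval_coaster between 0.023 and 0.031 m and angle between oval_tin_center's own z axis and vertical below 0.1 rad and angle between the x axis of oval_tin_center and the x axis of oval_coaster, either way round below 0.25 rad and contact force between oval_tin and the fingers below 0.1 N), for 0.2 s.
2. the round tin stands on the round coaster, let go (horizontal distance between round_tin_center and round_coaster below 0.012 m and z of round_tin_center in the frame of round_coaster between 0.023 and 0.031 m and angle between round_tin_center's own z axis and vertical below 0.1 rad and contact force between round_tin and the fingers below 0.1 N), for 0.2 s.
3. the square tin stands on the square coaster, let go (horizontal distance between square_tin_center and square_coaster below 0.012 m and z of square_tin_center in the frame of square_coaster between 0.023 and 0.031 m and angle between square_tin_center's own z axis and vertical below 0.1 rad and (angle between the x axis of square_tin_center and the x axis of square_coaster, either way round below 0.25 rad or angle between the x axis of square_tin_center and the y axis of square_coaster, either way round below 0.25 rad) and contact force between square_tin and the fingers below 0.1 N), for 0.2 s.
4. the oblong tin stands on the oblong coaster, let go (horizontal distance between oblong_tin_center and oblong_coaster below 0.012 m and z of oblong_tin_center in the frame of oblong_coaster between 0.023 and 0.031 m and angle between oblong_tin_center's own z axis and vertical below 0.1 rad and angle between the x axis of oblong_tin_center and the x axis of oblong_coaster, either way round below 0.25 rad and contact force between oblong_tin and the fingers below 0.1 N), for 0.2 s.
At the end, for the whole second after the job is handed in: Each tin stands upright and at rest flat on the coaster of its own shape, its centre within 12 mm of the coaster's centre and (but for the round one) its sides within 0.25 rad of the coaster's, a half turn, or for the square one a quarter turn, making no difference (horizontal distance between oval_tin_center and oval_coaster below 0.012 m and z of oval_tin_center in the frame of oval_coaster between 0.023 and 0.031 m and angle between each of oval_tin_center, round_tin_center, square_tin_center, oblong_tin_center's own z axis and vertical below 0.1 rad and angle between the x axis of oval_tin_center and the x axis of oval_coaster, either way round below 0.25 rad and horizontal distance between round_tin_center and round_coaster below 0.012 m and z of round_tin_center in the frame of round_coaster between 0.023 and 0.031 m and horizontal distance between square_tin_center and square_coaster below 0.012 m and z of square_tin_center in the frame of square_coaster between 0.023 and 0.031 m and (angle between the x axis of square_tin_center and the x axis of square_coaster, either way round below 0.25 rad or angle between the x axis of square_tin_center and the y axis of square_coaster, either way round below 0.25 rad) and horizontal distance between oblong_tin_center and oblong_coaster below 0.012 m and z of oblong_tin_center in the frame of oblong_coaster between 0.023 and 0.031 m and angle between the x axis of oblong_tin_center and the x axis of oblong_coaster, either way round below 0.25 rad and linear speed of each of oval_tin, round_tin, square_tin, oblong_tin below 0.02 m/s); the robot touches nothing.
It fails at once if a tin is tipped by more than about 35 degrees (angle between any of oval_tin_center, round_tin_center, square_tin_center, oblong_tin_center's own z axis and vertical above 0.6 rad).
It fails at once if a tin is dropped: it falls free of the fingers faster than 0.7 m/s (a drop of 25 mm) ((contact force between oval_tin and the fingers below 0.1 N and linear speed of oval_tin above 0.7 m/s) or (contact force between round_tin and the fingers below 0.1 N and linear speed of round_tin above 0.7 m/s) or (contact force between square_tin and the fingers below 0.1 N and linear speed of square_tin above 0.7 m/s) or (contact force between oblong_tin and the fingers below 0.1 N and linear speed of oblong_tin above 0.7 m/s)).
It fails at once if the sauce bottle or the pepper mill is knocked over or pushed more than 30 mm ((distance of sauce_bottle_center from where it was at the start of the episode above 0.03 m or angle between sauce_bottle_center's own z axis and vertical above 0.5 rad) or (distance of pepper_mill_center from where it was at the start of the episode above 0.03 m or angle between pepper_mill_center's own z axis and vertical above 0.5 rad)).
It also fails if it takes over 112 s, if anything falls off the work surface, if the arm or the gripper's body presses on something with over 40 N, if the wrist force passes 120 N, or if a joint passes its speed limit or range.

## Working session

There is one attempt and no reset: what is moved stays moved. The work goes in short steps, Python scripts to look and compute and a tool call to move; the robot and the scene stay as the last step left them, time stands still between calls to the robot, and variables do not carry over. Pictures are saved under pics/ and viewed, at most 14 in all, crops included, and the job is handed in when it is done.

Besides the shell and the picture viewer there is one more tool, called after "Request:" by a JSON object that holds its "method" and its "body". step_arm: Moves the arm, as the interface text tells. Its arguments: {"type":"object","properties":{"commands":{"type":"array"},"grip_force":{"type":"number"}},"required":["commands"]}

```bash
ls; mkdir -p pics; cat > h.py <<'E'
from cell import *
import numpy as np, cv2
def snap(n,f):
    m=camera_model(n); im=np.array(read_camera(n)); cv2.imwrite('pics/'+f,im[:,:,::-1]); return im,m
def intr(m):
    f=240/np.tan(np.radians(m['vfov'])/2); return f
def ray(m,uv):
    uv=np.atleast_2d(np.asarray(uv,float)); f=intr(m)
    d=(uv-[m['cx'],m['cy']])/f; s=d.copy()
    for _ in range(20): s=d/(1+m['k1']*(s**2).sum(1,keepdims=True))
    c=np.c_[s[:,0],-s[:,1],-np.ones(len(s))]
    W=np.array(m['world_to_cam']); R=W[:3,:3]; o=-R.T@W[:3,3]
    return o,c@R
def onz(m,uv,z):
    o,d=ray(m,uv); return o+d*((z-o[2])/d[:,2])[:,None]
def proj(m,P):
    P=np.atleast_2d(P); W=np.array(m['world_to_cam']); c=P@W[:3,:3].T+W[:3,3]
    s=np.c_[c[:,0]/-c[:,2],-c[:,1]/-c[:,2]]; s=s*(1+m['k1']*(s**2).sum(1,keepdims=True))
    return s*intr(m)+[m['cx'],m['cy']]
def tri(ms,uvs):
    A=np.zeros((3,3));b=np.zeros(3)
    for m,uv in zip(ms,uvs):
        o,d=ray(m,uv); d=d[0]/np.linalg.norm(d[0]); M=np.eye(3)-np.outer(d,d); A+=M;b+=M@o
    return np.linalg.solve(A,b)
E
python3 - <<'E'
from h import *
import json
for n in('top','side','wrist'):
    im,m=snap(n,n+'0.png'); o,_=ray(m,[320,240]); print(n,m['vfov'],m['cx'],m['cy'],m['k1'],o.round(3))
s=observe(); print(s['time'],s['tool_pos'],s['tool_rot'],s['opening'])
E
```

```text
pics
top 43.121163033268374 321.63542210144766 241.646029863615 -0.07285973755926771 [0.21  0.084 1.52 ]
side 47.38712363229023 320.8740174750127 240.19419447939126 -0.08571611460346996 [0.13  0.994 0.737]
wrist 71.64102707502404 325.600566670157 238.4254124942291 -0.054215381672035955 [ 0.28  -0.452  0.385]
0.15 [ 0.20476184 -0.48309252  0.22618663] [-3.14042583e+00 -1.76410368e-04  4.00756248e-01] 0.09165811811254937
```

View pics/top0.png

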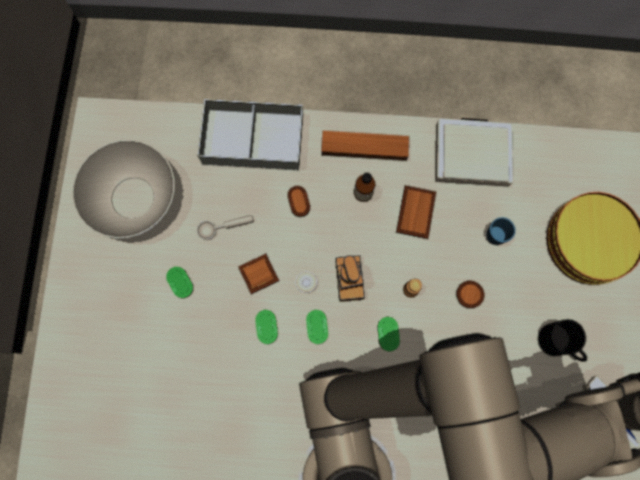

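View pics/side0.png

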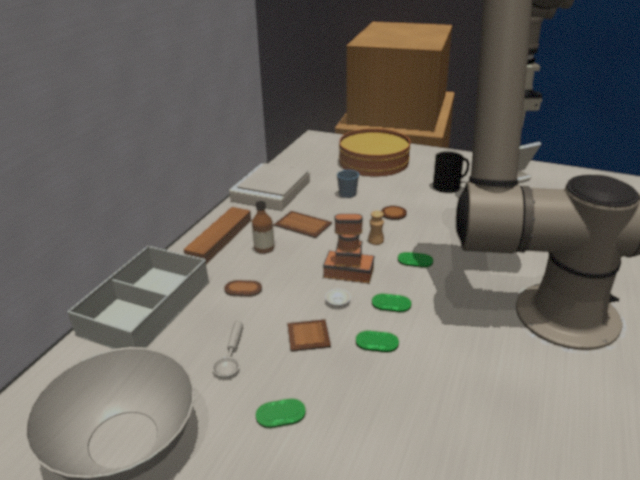

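The top picture shows the brown coasters: oval at (299,200), oblong at (416,212), square at (259,273) and round at (470,294). The stack is at (350,275), the bottle at (365,187) and the mill at (413,287). The four green ovals are lookalikes, and the plank at (365,145) is neither listed nor needed. The side picture shows the oval coaster at (243,288), square at (309,334), oblong at (303,223), round at (394,212) and the stack at (349,245).

```bash
cat > m1.py <<'E'
from h import *
T=cv2.imread('pics/top0.png'); S=cv2.imread('pics/side0.png'); mt,ms=camera_model('top'),camera_model('side')
def blob(im,uv,r=45):
    hsv=cv2.cvtColor(im,cv2.COLOR_BGR2HSV); h=hsv[...,0]
    k=(((h<18)|(h>172))&(hsv[...,1]>115)).astype(np.uint8)
    n,l,st,c=cv2.connectedComponentsWithStats(k); 
    y,x=np.nonzero(k); j=np.argmin((x-uv[0])**2+(y-uv[1])**2); i=l[y[j],x[j]]
    cs,_=cv2.findContours((l==i).astype(np.uint8),cv2.RETR_EXTERNAL,cv2.CHAIN_APPROX_NONE)
    return max(cs,key=cv2.contourArea)[:,0].astype(float)
def center(c):
    M=cv2.moments(c.astype(np.float32)); return np.array([M['m10'],M['m01']])/M['m00']
for n,a,b in [('oval',(299,200),(243,288)),('oblong',(416,212),(303,223)),('square',(259,273),(309,334)),('round',(470,294),(394,212))]:
    ct,cs=blob(T,a),blob(S,b); p=tri([mt,ms],[center(ct),center(cs)])
    w=onz(mt,ct,0.008)[:,:2]; (cx,cy),(l,s),an=cv2.minAreaRect((w*1000).astype(np.float32))
    w2=onz(ms,cs,0.008)[:,:2]; r2=cv2.minAreaRect((w2*1000).astype(np.float32))
    print(n,'tri',p.round(4),'top rect',round(cx),round(cy),round(l),round(s),round(an,1),'side rect',np.round(r2[0]),np.round(r2[1]),round(r2[2],1))
big=cv2.resize(T[215:335,225:500],None,fx=2.9,fy=2.9,interpolation=3)
big2=cv2.resize(S[190:300,290:420],None,fx=4,fy=4,interpolation=3)
cv2.imwrite('pics/c1.png',cv2.resize(T[225:315,300:450],None,fx=5,fy=5,interpolation=3)); cv2.imwrite('pics/c2.png',cv2.resize(S[200:300,300:430],None,fx=5,fy=5,interpolation=3))
E
python3 m1.py
```

```text
oval tri [0.6773 0.1647 0.0067] top rect 675 164 80 47 17.4 side rect [678. 169.] [69. 41.] 21.2
oblong tri [ 0.6677 -0.142   0.0055] top rect 667 -142 81 127 82.1 side rect [ 669. -138.] [ 76. 121.] 81.3
square tri [0.4793 0.2529 0.0036] top rect 478 252 76 75 29.9 side rect [479. 256.] [73. 75.] 30.0
round tri [ 0.4607 -0.2855  0.0046] top rect 459 -284 65 65 46.9 side rect [ 460. -278.] [61. 61.] 20.7
```

View pics/c1.png

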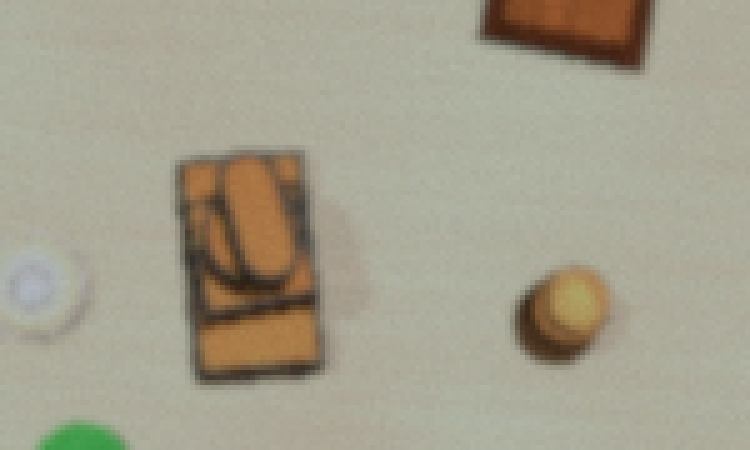

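View pics/c2.png

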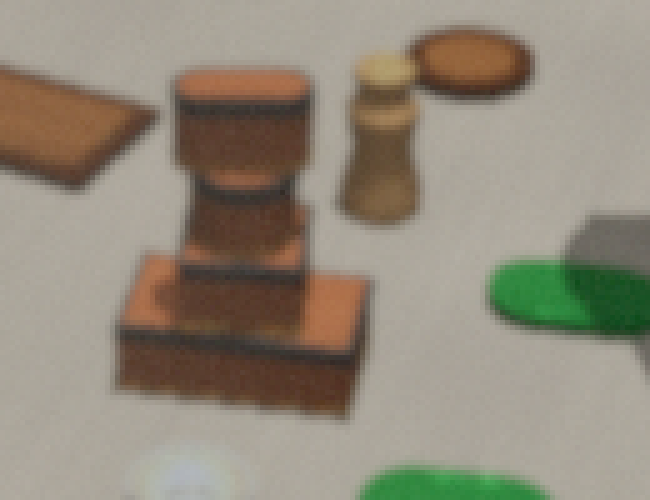

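The enlarged crops confirm the stack. In c1 the oval lid is centred at about (261,218), its ends near (238,172) and (277,270); the round, square and oblong tins show below it. In c2 the oval lid is centred at about (243,83). The oval coaster meant is the only brown one with rounded ends (299,200). The four green ones at (180,282), (266,327), (317,327) and (388,333) have the wrong colour.

```bash
cat > m2.py <<'E'
from h import *
mt,ms=camera_model('top'),camera_model('side')
c1=lambda u,v:(300+u/5-.4,225+v/5-.4); c2=lambda u,v:(300+u/5-.4,200+v/5-.4)
p=tri([mt,ms],[c1(261,218),c2(243,83)]); print('oval lid',p.round(4))
a,b=onz(mt,[c1(238,172),c1(277,270)],p[2]); d=b-a; print('oval yaw',np.arctan2(-d[1],-d[0]).round(3))
q=onz(mt,[c1(180,163),c1(303,155),c1(322,372),c1(200,380)],0.038); print('oblong corners',q.round(3).tolist(),q.mean(0).round(3))
q=onz(mt,[c1(205,318),c1(316,300)],0.076);print('square near edge',q.round(3).tolist())
q=onz(mt,[c1(222,240)],0.114);print('round-ish',q.round(3))
print('mill top',onz(mt,[c1(577,295)],.09).round(3),'bottle top',onz(mt,[(367,178)],.13).round(3))
print('white thing',onz(mt,[(307,282)],.02).round(3))
E
python3 m2.py
```

```text
oval lid [0.4798 0.0232 0.1515]
oval yaw 0.427
oblong corners [[0.526, 0.06, 0.038], [0.534, -0.002, 0.038], [0.425, -0.016, 0.038], [0.417, 0.043, 0.038]] [0.475 0.021 0.038]
square near edge [[0.442, 0.044, 0.076], [0.454, -0.009, 0.076]]
round-ish [[0.474 0.039 0.114]]
mill top [[ 0.462 -0.133  0.09 ]] bottle top [[ 0.706 -0.003  0.13 ]]
white thing [[0.462 0.127 0.02 ]]
```

View pics/wrist0.png

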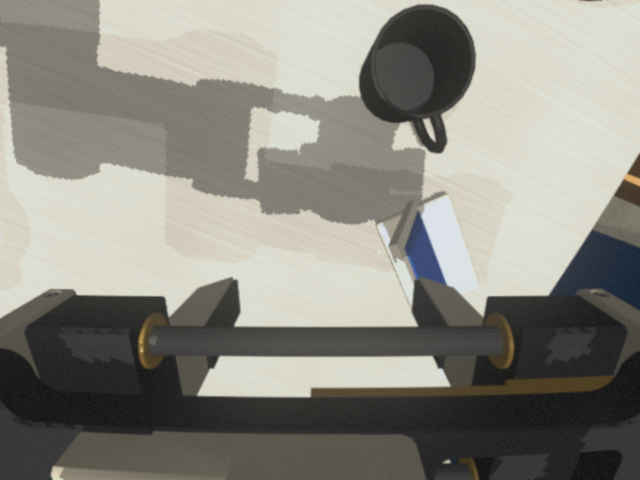

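Request:
{"method": "step_arm", "body": {"commands": [[1,1.6,3.75,0.5,0,0,0.01],[1,3.2,7.5,1,0,0,0.02],[1,4.8,11.25,1.5,0,0,0.03],[1,6.4,15,2,0,0,0.03],[1,8,18.75,2.5,0,0,0.03]]}}

```text
time: 0.57
tool_pos: [0.285, -0.294, 0.2517]
tool_rot: [-3.141, -0.0, 0.43]
contact_force: [0.4, -0.6, -0.3]
opening: 0.0918
grip_force: 0.0
```

Request:
{"method": "step_arm", "body": {"commands": [[1,1.6,3.75,0,0,0,0],[1,3.2,7.5,0,0,0,0],[1,4.8,11.25,0,0,0,0],[1,6.4,15,0,0,0,0],[1,8,18.75,0,0,0,0]]}}

```text
time: 0.98
tool_pos: [0.365, -0.1065, 0.2518]
tool_rot: [3.141, -0.0, 0.43]
contact_force: [1.1, -1.4, 0.1]
opening: 0.0916
grip_force: 0.0
```

Request:
{"method": "step_arm", "body": {"commands": [[1,1.6,3.75,0,0,0,0],[1,3.2,7.5,0,0,0,0],[1,4,9.6,0,0,0,0],[1,4,9.6,0,0,0,0],[1,4,9.6,0,0,0,0]]}}

```text
time: 1.4
tool_pos: [0.4048, -0.0114, 0.2515]
tool_rot: [-3.141, 0.001, 0.434]
contact_force: [-0.4, -1.3, -0.2]
opening: 0.0921
grip_force: 0.0
```

```bash
python3 - <<'E'
from h import *
im,m=snap('wrist','w1.png'); s=observe(); print(s['time'],s['tool_pos'],s['tool_rot'],s['qvel'].__class__)
E
```

```text
1.45 [ 0.40458785 -0.01238889  0.25151205] [3.14149749e+00 8.64639096e-04 4.32277938e-01] <class 'numpy.ndarray'>
```

View pics/w1.png

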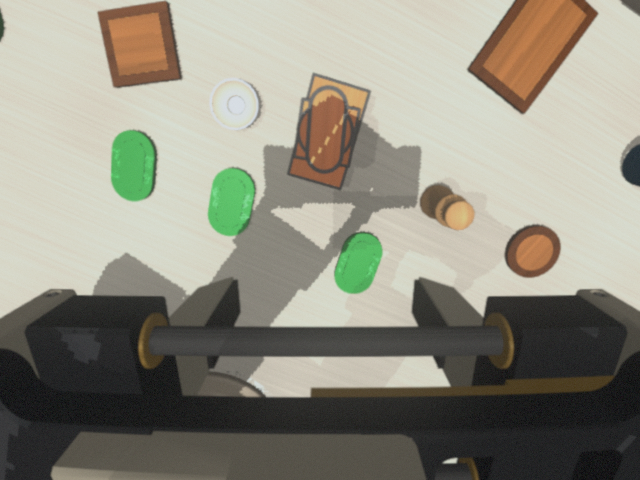

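The wrist picture shows the stack at (328,130), with the oval lid's outline running from about (328,87) to (323,172). The square coaster is at (140,45), the oblong at (530,45) and the round at (532,250). The mill is at (445,207).

```bash
cat > m3.py <<'E'
from h import *
m=camera_model('wrist'); im=cv2.imread('pics/w1.png')
d=np.array([np.cos(.43),np.sin(.43)])
c=np.array([.48,.0232]); P=[[*c,.152],[*(c+.031*d),.152],[*(c-.031*d),.152]]
print(proj(m,P).round(1))
x0,y0=280,60; g=cv2.cvtColor(im,cv2.COLOR_BGR2GRAY)[y0:200,x0:385]
k=(g<72).astype(np.uint8)
k=cv2.adaptiveThreshold(g,1,cv2.ADAPTIVE_THRESH_MEAN_C,cv2.THRESH_BINARY_INV,9,8)
cs,h=cv2.findContours(k,cv2.RETR_CCOMP,cv2.CHAIN_APPROX_NONE)
for i,cc in enumerate(cs):
    A=cv2.contourArea(cc)
    if A>250:
        r=cv2.minAreaRect((onz(m,cc[:,0]+[x0,y0],.152)[:,:2]*1000).astype(np.float32)); print(A,h[0,i,3]>=0,np.round(r[0],1),np.round(r[1]),round(r[2],1), cv2.boundingRect(cc+[[x0,y0]]))
cv2.imwrite('pics/c3.png',np.hstack([cv2.resize(im[y0:200,x0:385],None,fx=3.8,fy=3.8,interpolation=3),cv2.cvtColor(cv2.resize(k*255,None,fx=3.8,fy=3.8,interpolation=0),8)]))
E
python3 m3.py
```

```text
[[323.1 132.5]
 [323.1  88. ]
 [323.2 174.3]]
6160.5 False [480.5  21.4] [76. 47.] 9.5 (287, 73, 84, 117)
765.0 True [452.8  15.8] [17. 41.] 10.0 (289, 157, 57, 31)
293.5 True [481.    3.6] [34.  8.] 18.3 (340, 119, 13, 47)
2610.0 True [484.   17.2] [59. 36.] 20.0 (308, 88, 51, 83)
712.0 True [506.7  24. ] [21. 41.] 7.6 (308, 76, 60, 45)
```

View pics/c3.png

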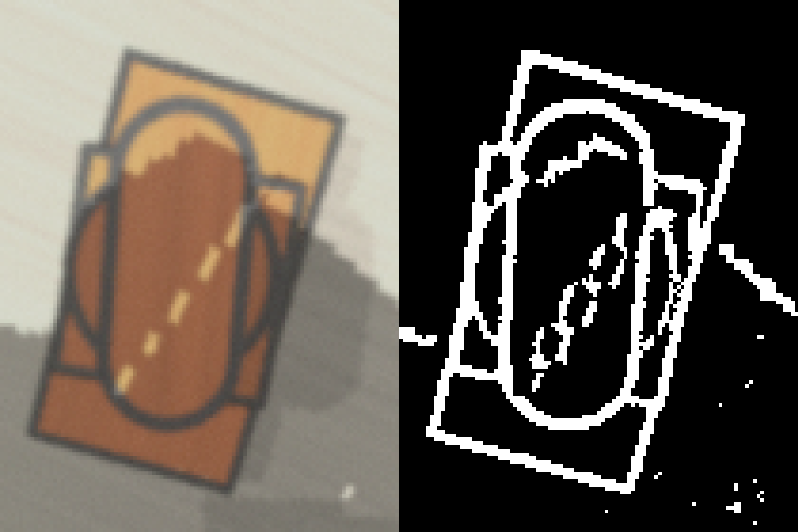

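```bash
cat > m4.py <<'E'
from h import *
m=camera_model('wrist')
c=lambda L:[(280+u/3.8-.4,60+v/3.8-.4) for u,v in L]
def rep(n,L,z):
    q=onz(m,c(L),z); print(n,q[:,:2].round(4).tolist(),q.mean(0).round(4)); return q
q=rep('oval ends',[(186,98),(169,430)],.152); d=q[0]-q[1]; print('len',np.linalg.norm(d),'yaw',np.arctan2(d[1],d[0]))
q=rep('oval sides',[(112,160),(257,170),(237,378),(101,350)],.152)
q=rep('oblong',[(125,50),(344,116),(231,491),(30,434)],.038); d=q[0]-q[3]; print(np.linalg.norm(d),np.arctan2(d[1],d[0]))
q=rep('square',[(84,144),(305,184),(262,407),(55,370)],.076); d=q[0]-q[3]; print(np.linalg.norm(d),np.arctan2(d[1],d[0]))
q=rep('round l,r',[(66,265),(277,270)],.114);print(np.linalg.norm(q[0]-q[1]))
E
python3 m4.py
```

```text
oval ends [[0.5114, 0.0333], [0.4532, 0.0101]] [0.4823 0.0217 0.152 ]
len 0.06261428659847214 yaw 0.3788012655247331
oval sides [[0.4954, 0.0415], [0.5054, 0.0155], [0.4683, 0.0021], [0.4619, 0.029]] [0.4827 0.022  0.152 ]
oblong [[0.5297, 0.0588], [0.5396, -0.0025], [0.4332, -0.0188], [0.4237, 0.0418]] [0.4815 0.0198 0.038 ]
0.10731643818969706 0.15952270675022176
square [[0.5006, 0.0554], [0.5151, 0.0016], [0.4611, -0.0126], [0.4472, 0.0402]] [0.481  0.0211 0.076 ]
0.05552070708701608 0.2770040718869855
round l,r [[0.4731, 0.0449], [0.492, 0.0014]] [0.4826 0.0231 0.114 ]
0.04739254674689709
```

Request:
{"method": "step_arm", "body": {"commands": [[0.7,2.5,1.1,0,0,0,-0.02],[0.7,5,2.2,0,0,0,-0.04],[0.7,7.7,3.4,0,0,0,-0.06],[0.7,7.7,3.4,-3,0,0,-0.06],[0.7,7.7,3.4,-6,0,0,-0.06]], "grip_force": 20}}

```text
time: 1.87
tool_pos: [0.4839, 0.0202, 0.1919]
tool_rot: [3.139, -0.004, 0.369]
contact_force: [-1.0, 0.2, -0.7]
opening: 0.066
grip_force: 0.0
```

Request:
{"method": "step_arm", "body": {"commands": [[0.7,0,0,-2.5,0,0,0],[0.7,0,0,-5,0,0,0],[0.7,0,0,-6.5,0,0,0],[0.7,0,0,-6.9,0,0,0],[0.7,0,0,-6.9,0,0,0]]}}

```text
time: 2.28
tool_pos: [0.4811, 0.0203, 0.1219]
tool_rot: [-3.141, 0.002, 0.369]
contact_force: [0.7, -0.1, 0.9]
opening: 0.0643
grip_force: 0.0
```

Request:
{"method": "step_arm", "body": {"commands": [[0,0,0,0,0,0,0],[0,0,0,0,0,0,0],[0,0,0,0,0,0,0],[0,0,0,0,0,0,0],[0,0,0,0,0,0,0]]}}

```text
time: 2.7
tool_pos: [0.4822, 0.0216, 0.1234]
tool_rot: [3.141, -0.001, 0.371]
contact_force: [0.6, 0.2, -0.1]
opening: 0.0351
grip_force: 0.0
```

Request:
{"method": "step_arm", "body": {"commands": [[0,0,0,0,0,0,0],[0,0,0,0,0,0,0],[0,0,0,0,0,0,0],[0,0,0,0,0,0,0],[0,0,0,0,0,0,0]]}}

```text
time: 3.12
tool_pos: [0.482, 0.0217, 0.1231]
tool_rot: [3.141, -0.0, 0.371]
contact_force: [-1.7, -0.2, 5.8]
opening: 0.0278
grip_force: 20.0
```

```bash
cat > m5.py <<'E'
from m1 import *
E
python3 - <<'E'
import sys; sys.argv=['x']
src=open('m1.py').read().split("for n,a,b")[0]; open('bl.py','w').write(src)
E
python3 - <<'E'
from bl import *
import numpy as np
# wrist pose when w1 was taken is gone: use top image with side to compare heights; check all coasters with full outline incl. dark edge
def blob2(im,uv,smin):
    hsv=cv2.cvtColor(im,cv2.COLOR_BGR2HSV); h=hsv[...,0]
    k=(((h<20)|(h>170))&(hsv[...,1]>smin)).astype(np.uint8)
    n,l,st,c=cv2.connectedComponentsWithStats(k); i=l[uv[1],uv[0]]
    cs,_=cv2.findContours((l==i).astype(np.uint8),0,1); return max(cs,key=cv2.contourArea)[:,0].astype(float)
for n,a in [('oval',(299,200)),('oblong',(416,212)),('square',(259,273)),('round',(470,294))]:
    for s in (70,90):
        w=onz(mt,blob2(T,a,s),.008)[:,:2]; r=cv2.minAreaRect((w*1000).astype(np.float32)); print(n,s,np.round(r[0]),np.round(r[1]),round(r[2],1))
print(observe()['opening'],observe()['grip_force'])
E
```

```text
oval 70 [676. 164.] [84. 50.] 19.2
oval 90 [676. 164.] [82. 48.] 17.4
oblong 70 [ 667. -142.] [ 84. 130.] 82.0
oblong 90 [ 667. -142.] [ 82. 128.] 82.0
square 70 [478. 253.] [80. 77.] 30.6
square 90 [478. 253.] [77. 76.] 29.6
round 70 [ 459. -285.] [68. 70.] 21.7
round 90 [ 459. -285.] [66. 67.] 3.4
0.02778725208977221 20.00046819448471
```

Request:
{"method": "step_arm", "body": {"commands": [[0,0,0,1,0,0,0],[0,0,0,3,0,0,0],[0,0,0,5.5,0,0,0],[0,0,0,7.5,0,0,0],[0,1,1,7.5,0,0,0]]}}

```text
time: 3.53
tool_pos: [0.4928, 0.0305, 0.2013]
tool_rot: [3.138, -0.005, 0.37]
contact_force: [0.7, -0.2, -0.5]
opening: 0.028
grip_force: 20.0
```

Request:
{"method": "step_arm", "body": {"commands": [[0,2,2.2,0,0,0,-0.02],[0,4.4,4.8,0,0,0,-0.04],[0,6.8,7.6,0,0,0,-0.06],[0,8.4,9.3,0,0,0,-0.06],[0,8.8,9.8,0,0,0,-0.06]]}}

```text
time: 3.95
tool_pos: [0.5815, 0.1322, 0.1966]
tool_rot: [-3.141, -0.0, 0.313]
contact_force: [-0.7, -0.3, -2.3]
opening: 0.0282
grip_force: 20.0
```

```bash
cat > wl.py <<'E'
import sys
from bl import *
def look(f,z,P0,smin=90):
    "coaster outline near world point P0 in a fresh wrist picture"
    s=observe(); im,m=snap('wrist',f); im=im[:,:,::-1].copy()
    hsv=cv2.cvtColor(im,cv2.COLOR_BGR2HSV); h=hsv[...,0]; k=(((h<20)|(h>170))&(hsv[...,1]>smin)&(np.arange(480)[:,None]<278)).astype(np.uint8)
    l=cv2.connectedComponents(k)[1]; u,v=proj(m,[*P0,z])[0]; y,x=np.nonzero(k); j=np.argmin((x-u)**2+(y-v)**2); i=l[y[j],x[j]]
    c=max(cv2.findContours((l==i).astype(np.uint8),0,1)[0],key=cv2.contourArea)[:,0]
    r=cv2.minAreaRect((onz(m,c,z)[:,:2]*1000).astype(np.float32))
    print(f,'pix',(u.round(),v.round()),'bbox',cv2.boundingRect(c),'ctr',np.round(r[0],1),np.round(r[1]),round(r[2],1))
    print('t',s['time'],s['tool_pos'].round(4),s['tool_rot'].round(3),s['opening'].round(4),s['grip_force'])
    return im,m,c
E
python3 -c "
from wl import *
look('w2.png',.008,(.676,.164))"
```

```text
w2.png pix (np.float64(323.0), np.float64(116.0)) bbox (300, 67, 51, 89) ctr [680.1 163.6] [83. 49.] 19.0Traceback (most recent call last):
  File "<string>", line 3, in <module>
    look('w2.png',.008,(.676,.164))
    ~~~~^^^^^^^^^^^^^^^^^^^^^^^^^^^
  File "wl.py", line 11, in look
    print('t',s['time'],s['tool_pos'].round(4),s['tool_rot'].round(3),s['opening'].round(4),s['grip_force'])
                                                                      ^^^^^^^^^^^^^^^^^^
AttributeError: 'float' object has no attribute 'round'
```

View pics/w2.png

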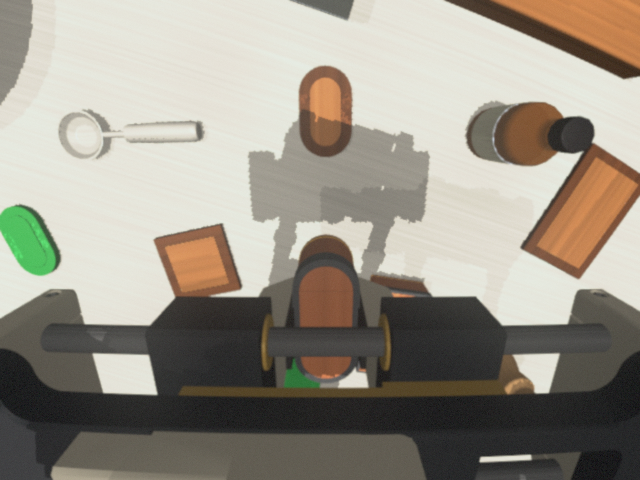

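The picture shows the oval coaster at (326,111), the held oval tin between the fingers, the bottle at (530,133), clear of the path, and the oblong coaster at (585,210).

Request:
{"method": "step_arm", "body": {"commands": [[0,2.5,0.8,0,0,0,0.01],[0,5.5,1.8,0,0,0,0.02],[0,8.5,2.8,-2,0,0,0.02],[0,9.9,3.35,-5,0,0,0.02],[0,9.9,3.35,-8.5,0,0,0.02]]}}

```text
time: 4.42
tool_pos: [0.6818, 0.1629, 0.1126]
tool_rot: [3.14, -0.005, 0.331]
contact_force: [-0.4, 0.0, -0.9]
opening: 0.0279
grip_force: 20.0
```

Request:
{"method": "step_arm", "body": {"commands": [[0,0,0,-3,0,0,0],[0,0,0,-6,0,0,0],[0,0,0,-8,0,0,0],[0,0,0,-8.8,0,0,0],[0,0,0,-8.8,0,0,0]]}}

```text
time: 4.83
tool_pos: [0.6769, 0.1619, 0.0221]
tool_rot: [-3.141, 0.005, 0.33]
contact_force: [-0.2, -0.5, -0.3]
opening: 0.0282
grip_force: 20.0
```

Request:
{"method": "step_arm", "body": {"commands": [[0,0,0,-0.2,0,0,0],[0,0,0,-0.4,0,0,0],[0,0,0,-0.6,0,0,0],[0,0,0,-0.7,0,0,0],[0,0,0,-0.7,0,0,0]]}}

```text
time: 5.25
tool_pos: [0.6791, 0.1631, 0.0184]
tool_rot: [3.141, -0.001, 0.331]
contact_force: [-0.1, -0.2, -1.0]
opening: 0.0283
grip_force: 20.0
```

Request:
{"method": "step_arm", "body": {"commands": [[0,0,0,-0.05,0,0,0],[0,0,0,-0.1,0,0,0],[0,0,0,-0.1,0,0,0],[0,0,0,-0.1,0,0,0],[0,0,0,-0.1,0,0,0]]}}

```text
time: 5.67
tool_pos: [0.6791, 0.1632, 0.0172]
tool_rot: [3.141, -0.001, 0.331]
contact_force: [0.2, 0.7, 2.2]
opening: 0.0278
grip_force: 20.0
```

Request:
{"method": "step_arm", "body": {"commands": [[0.6,0,0,0,0,0,0],[0.6,0,0,0,0,0,0],[0.6,0,0,0,0,0,0],[0.6,0,0,0,0,0,0],[0.6,0,0,0,0,0,0]]}}

```text
time: 6.08
tool_pos: [0.6788, 0.1631, 0.0166]
tool_rot: [3.142, 0.0, 0.331]
contact_force: [-0.1, 0.3, -0.8]
opening: 0.054
grip_force: 0.0
```

Request:
{"method": "step_arm", "body": {"commands": [[0.6,0,0,2,0,0,0],[0.6,0,0,5,0,0,0],[0.6,0,0,9,0,0,0],[0.6,0,0,13,0,0,0],[0.6,0,0,17,0,0,0]]}}

```text
time: 6.5
tool_pos: [0.6785, 0.163, 0.1884]
tool_rot: [-3.142, 0.001, 0.331]
contact_force: [0.3, 0.4, 1.0]
opening: 0.0551
grip_force: 0.0
```

Request:
{"method": "step_arm", "body": {"commands": [[0.8,-3.5,-1.2,2,0,0,0],[0.8,-7,-2.4,3,0,0,0],[0.8,-10.5,-3.6,3,0,0,0],[0.8,-10.5,-3.6,3,0,0,0],[0.8,-10.5,-3.6,3,0,0,0]]}}

```text
time: 6.92
tool_pos: [0.5721, 0.1267, 0.2173]
tool_rot: [-3.142, 0.001, 0.33]
contact_force: [0.3, 0.0, 0.1]
opening: 0.0734
grip_force: 0.0
```

```bash
sed -i "s/s\['opening'\].round(4)/s['opening']/" wl.py; cat > tinlook.py <<'E'
from wl import *
def tin(f,box,zt,show=True):
    "fresh wrist picture; dark lid edges in box x0,y0,x1,y1; rects on plane z"
    s=observe(); im,m=snap('wrist',f); im=im[:,:,::-1].copy(); x0,y0,x1,y1=box
    g=cv2.cvtColor(im,cv2.COLOR_BGR2GRAY)[y0:y1,x0:x1]; k=cv2.adaptiveThreshold(g,1,0,1,9,8)
    cs,h=cv2.findContours(k,cv2.RETR_CCOMP,1)
    for i,c in enumerate(cs):
        if cv2.contourArea(c)>300:
            r=cv2.minAreaRect((onz(m,c[:,0]+[x0,y0],zt)[:,:2]*1000).astype(np.float32)); print('hole' if h[0,i,3]>=0 else 'outer',np.round(r[0],1),np.round(r[1]),round(r[2],1),cv2.boundingRect(c+[[x0,y0]]))
    cv2.imwrite('pics/crop_'+f,cv2.resize(im[y0:y1,x0:x1],None,fx=4,fy=4,interpolation=3))
    print(s['time'],s['tool_pos'].round(4),s['tool_rot'].round(3)); return m
E
python3 - <<'E'
from tinlook import *
m=camera_model('wrist'); print(proj(m,[.679,.164,.046]).round())
tin('w3.png',(265,50,385,200),.046)
look('w3b.png',.008,(.679,.164))
E
```

```text
[[324. 100.]]
outer [677.4 162.4] [76. 46.] 18.0 (300, 58, 51, 87)
hole [677.  161.5] [71. 41.] 15.5 (303, 62, 45, 81)
6.9167 [0.5721 0.1267 0.2173] [-3.142e+00  1.000e-03  3.300e-01]
w3b.png pix (np.float64(324.0), np.float64(106.0)) bbox (313, 69, 25, 65) ctr [683.5 164. ] [63. 25.] 19.4
t 6.9667 [0.574  0.127  0.2175] [ 3.141e+00 -2.000e-03  3.300e-01] 0.07324379926412372 0.0
```

View pics/crop_w3.png

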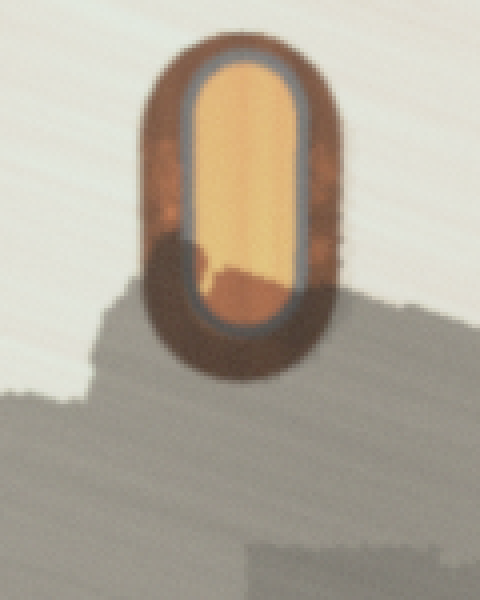

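The crop shows the oval tin centred on its coaster: lid at (246,192), coaster at (241,206), with the offset mostly parallax. The axes agree. Next is the round tin.

Request:
{"method": "step_arm", "body": {"commands": [[0.8,-3,-2.3,0,0,0,0],[0.8,-6,-4.6,0,0,0,0],[0.8,-9,-6.9,0,0,0,0],[0.8,-12,-9.2,0,0,0,0],[0.8,-15,-11.5,0,0,0,0]]}}

```text
time: 7.43
tool_pos: [0.4242, 0.0113, 0.2167]
tool_rot: [3.141, -0.001, 0.332]
contact_force: [-0.9, -0.7, 1.9]
opening: 0.0735
grip_force: 0.0
```

Request:
{"method": "step_arm", "body": {"commands": [[0.8,-1.5,-1,0,0,0,0],[0.8,-2.4,-1.7,0,0,0,0],[0.8,-2.4,-1.7,0,0,0,0],[0.8,-2.4,-1.7,0,0,0,0]]}}

```text
time: 7.77
tool_pos: [0.4015, -0.0051, 0.2171]
tool_rot: [3.141, -0.002, 0.33]
contact_force: [-0.9, -0.2, -0.2]
opening: 0.0735
grip_force: 0.0
```

```bash
python3 - <<'E'
from tinlook import *
m=camera_model('wrist'); print(proj(m,[[.4826,.0231,.114],[.481,.021,.076],[.481,.02,.038]]).round())
tin('w4.png',(260,40,400,200),.114)
E
```

```text
[[324. 130.]
 [326. 133.]
 [326. 134.]]
outer [480.5  22. ] [86. 53.] 10.1 (286, 68, 83, 126)
hole [448.5  15.6] [19. 46.] 12.7 (289, 163, 61, 28)
hole [480.9  21.4] [47. 49.] 15.6 (292, 100, 67, 64)
hole [510.9  25.4] [21. 46.] 8.3 (301, 71, 66, 41)
7.7667 [ 0.4015 -0.0051  0.2171] [ 3.141e+00 -2.000e-03  3.300e-01]
```

View pics/crop_w4.png

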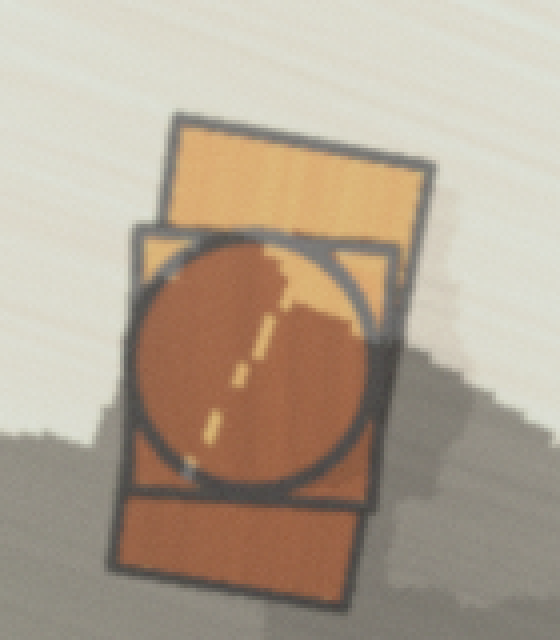

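Request:
{"method": "step_arm", "body": {"commands": [[0.8,2.8,0.9,0,0,0,0],[0.8,5.6,1.8,0,0,0,0],[0.8,8.2,2.75,0,0,0,0],[0.8,8.2,2.75,-3,0,0,0],[0.8,8.2,2.75,-6,0,0,0]]}}

```text
time: 8.23
tool_pos: [0.4857, 0.0239, 0.1565]
tool_rot: [3.14, -0.005, 0.333]
contact_force: [-0.1, 0.1, -0.9]
opening: 0.0739
grip_force: 0.0
```

Request:
{"method": "step_arm", "body": {"commands": [[0.8,0,0,-3,0,0,0],[0.8,0,0,-6,0,0,0],[0.8,0,0,-7,0,0,0],[0.8,0,0,-7.2,0,0,0],[0,0,0,-7.2,0,0,0]]}}

```text
time: 8.65
tool_pos: [0.4826, 0.0233, 0.0839]
tool_rot: [-3.141, 0.001, 0.332]
contact_force: [0.4, 0.5, -0.1]
opening: 0.0702
grip_force: 0.0
```

Request:
{"method": "step_arm", "body": {"commands": [[0,0,0,0,0,0,0],[0,0,0,0,0,0,0],[0,0,0,0,0,0,0],[0,0,0,0,0,0,0],[0,0,0,0,0,0,0]]}}

```text
time: 9.07
tool_pos: [0.4826, 0.0227, 0.0857]
tool_rot: [3.141, -0.002, 0.331]
contact_force: [0.5, 2.0, 3.9]
opening: 0.0482
grip_force: 20.0
```

Request:
{"method": "step_arm", "body": {"commands": [[0,0,0,1,0,0,0],[0,0,0,3,0,0,0],[0,0,0,6,0,0,0],[0,0,0,9,0,0,0],[0,0,0,12,0,0,0]]}}

```text
time: 9.48
tool_pos: [0.4813, 0.0225, 0.206]
tool_rot: [-3.142, 0.001, 0.331]
contact_force: [1.3, -0.3, -1.9]
opening: 0.0477
grip_force: 20.0
```

Request:
{"method": "step_arm", "body": {"commands": [[0,-1,-2.8,0,0,0,0],[0,-2.3,-6.5,0,0,0,0],[0,-3.6,-10.3,0,0,0,0],[0,-4.9,-14.1,0,0,0,0],[0,-6.2,-17.9,0,0,0,0]]}}

```text
time: 9.9
tool_pos: [0.4188, -0.1578, 0.205]
tool_rot: [3.141, -0.0, 0.331]
contact_force: [0.6, -0.0, -0.6]
opening: 0.0477
grip_force: 20.0
```

Request:
{"method": "step_arm", "body": {"commands": [[0,-1.3,-3.8,0,0,0,0],[0,-2.6,-7.6,0,0,0,0],[0,-3.9,-11.4,0,0,0,0],[0,-5.1,-14.6,0,0,0,0],[0,-5.6,-16.1,0,0,0,0]]}}

```text
time: 10.32
tool_pos: [0.362, -0.3211, 0.2048]
tool_rot: [3.14, 0.001, 0.328]
contact_force: [0.8, 0.3, -0.6]
opening: 0.0478
grip_force: 20.0
```

```bash
python3 -c "
from wl import *
look('w5.png',.008,(.461,-.285)); look('w5b.png',.008,(.461,-.285),70)"
```

```text
w5.png pix (np.float64(322.0), np.float64(111.0)) bbox (290, 72, 69, 73) ctr [ 462.7 -286.3] [69. 68.] 30.6
t 10.3167 [ 0.362  -0.3211  0.2048] [3.14e+00 1.00e-03 3.28e-01] 0.047827806477133396 19.99976009130478
w5b.png pix (np.float64(321.0), np.float64(110.0)) bbox (289, 71, 69, 74) ctr [ 463.3 -286.8] [70. 69.] 18.7
t 10.3667 [ 0.3619 -0.3222  0.2047] [3.139e+00 1.000e-03 3.270e-01] 0.04738047376550318 19.999008178710938
```

Request:
{"method": "step_arm", "body": {"commands": [[0,0,0,0,0,0,0],[0,0,0,0,0,0,0]]}}

```text
time: 10.58
tool_pos: [0.3639, -0.3164, 0.2047]
tool_rot: [-3.141, -0.0, 0.331]
contact_force: [-0.5, -0.6, -0.8]
opening: 0.0476
grip_force: 20.0
```

```bash
python3 -c "
from wl import *
look('w6.png',.008,(.461,-.285))"
```

```text
w6.png pix (np.float64(326.0), np.float64(114.0)) bbox (295, 76, 68, 73) ctr [ 462.4 -285.9] [70. 67.] 30.4
t 10.5833 [ 0.3639 -0.3164  0.2047] [-3.141 -0.     0.331] 0.04760609801710875 19.999901354312897
```

Request:
{"method": "step_arm", "body": {"commands": [[0,2.5,0.8,0,0,0,0],[0,5.5,1.7,0,0,0,0],[0,8.5,2.7,-2,0,0,0],[0,9.8,3.1,-5,0,0,0],[0,9.8,3.1,-8.5,0,0,0]]}}

```text
time: 11.05
tool_pos: [0.4661, -0.2847, 0.1204]
tool_rot: [3.137, -0.004, 0.335]
contact_force: [0.6, -0.5, -2.2]
opening: 0.0475
grip_force: 20.0
```

Request:
{"method": "step_arm", "body": {"commands": [[0,0,0,-3,0,0,0],[0,0,0,-6,0,0,0],[0,0,0,-8.5,0,0,0],[0,0,0,-9.5,0,0,0],[0,0,0,-9.7,0,0,0]]}}

```text
time: 11.47
tool_pos: [0.4612, -0.2845, 0.021]
tool_rot: [-3.138, 0.002, 0.332]
contact_force: [-0.2, -0.3, -0.5]
opening: 0.0477
grip_force: 20.0
```

Request:
{"method": "step_arm", "body": {"commands": [[0,0,0,-0.2,0,0,0],[0,0,0,-0.4,0,0,0],[0,0,0,-0.6,0,0,0],[0,0,0,-0.65,0,0,0],[0,0,0,-0.65,0,0,0]]}}

```text
time: 11.88
tool_pos: [0.4628, -0.287, 0.0178]
tool_rot: [3.139, -0.002, 0.331]
contact_force: [1.1, 0.3, 4.5]
opening: 0.0476
grip_force: 20.0
```

Request:
{"method": "step_arm", "body": {"commands": [[0.8,0,0,0,0,0,0],[0.8,0,0,0,0,0,0],[0.8,0,0,0,0,0,0],[0.8,0,0,0,0,0,0],[0.8,0,0,0,0,0,0]]}}

```text
time: 12.3
tool_pos: [0.4618, -0.2864, 0.0162]
tool_rot: [-3.142, 0.0, 0.331]
contact_force: [-0.1, -0.2, 0.4]
opening: 0.0725
grip_force: 0.0
```

Request:
{"method": "step_arm", "body": {"commands": [[0.8,0,0,2,0,0,0],[0.8,0,0,5,0,0,0],[0.8,0,0,9,0,0,0],[0.8,0,0,13,0,0,0],[0.8,0,0,17,0,0,0]]}}

```text
time: 12.72
tool_pos: [0.4614, -0.2861, 0.1878]
tool_rot: [-3.141, 0.0, 0.331]
contact_force: [1.0, -0.2, 0.3]
opening: 0.0734
grip_force: 0.0
```

Request:
{"method": "step_arm", "body": {"commands": [[0.8,-3.5,-1.1,2,0,0,0],[0.8,-7,-2.3,3,0,0,0],[0.8,-9.8,-3.1,3,0,0,0],[0.8,-9.8,-3.1,3,0,0,0],[0.8,-9.8,-3.1,3,0,0,0]]}}

```text
time: 13.13
tool_pos: [0.3629, -0.3178, 0.2167]
tool_rot: [3.141, -0.0, 0.328]
contact_force: [-0.4, 0.5, -0.1]
opening: 0.0732
grip_force: 0.0
```

```bash
python3 - <<'E'
from tinlook import *
m=camera_model('wrist'); print(proj(m,[.4622,-.2858,.046]).round(),proj(m,[.4622,-.2858,.008]).round())
tin('w7.png',(265,40,385,190),.046)
E
```

```text
[[326. 110.]] [[326. 113.]]
outer [ 460.7 -287.7] [63. 63.] 18.8 (294, 76, 68, 72)
hole [ 458.5 -288.2] [54. 59.] 9.6 (296, 82, 63, 63)
13.1333 [ 0.3629 -0.3178  0.2167] [ 3.141 -0.     0.328]
```

View pics/crop_w7.png

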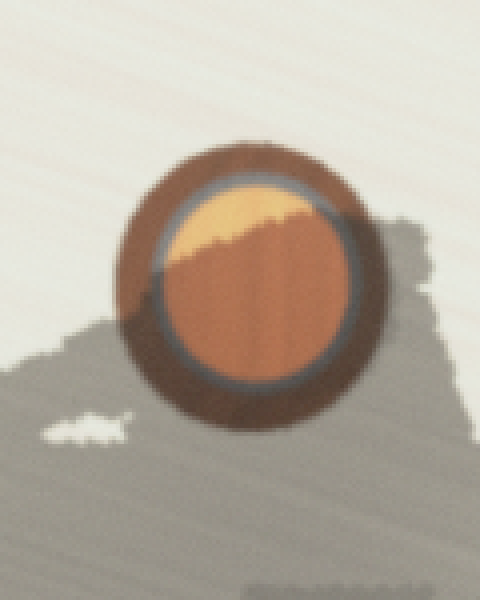

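The crop shows the round tin at (255,284) centred on its coaster at (251,287). Next is the square tin.

Request:
{"method": "step_arm", "body": {"commands": [[1,0.3,3,0,0,0,-0.02],[1,0.7,7,0,0,0,-0.04],[1,1.1,11,0,0,0,-0.055],[1,1.5,15,0,0,0,-0.055],[1,1.9,19,0,0,0,-0.055]]}}

```text
time: 13.6
tool_pos: [0.3833, -0.1251, 0.2159]
tool_rot: [-3.141, 0.0, 0.276]
contact_force: [2.1, 0.7, -1.1]
opening: 0.0916
grip_force: 0.0
```

Request:
{"method": "step_arm", "body": {"commands": [[1,0.4,4,0,0,0,0],[1,0.8,8,0,0,0,0],[1,1.2,11.5,0,0,0,0],[1,1.2,12.1,0,0,0,0],[1,1.2,12.1,0,0,0,0]]}}

```text
time: 14.02
tool_pos: [0.3952, -0.0038, 0.216]
tool_rot: [-3.141, 0.0, 0.282]
contact_force: [-1.1, -0.4, -0.2]
opening: 0.0918
grip_force: 0.0
```

Request:
{"method": "step_arm", "body": {"commands": [[1,0,0,0,0,0,0],[1,0,0,0,0,0,0]]}}

```text
time: 14.18
tool_pos: [0.3951, -0.0071, 0.2161]
tool_rot: [3.141, 0.0, 0.275]
contact_force: [-0.0, -0.0, 0.1]
opening: 0.0916
grip_force: 0.0
```

```bash
python3 - <<'E'
from tinlook import *
m=camera_model('wrist'); print(proj(m,[[.481,.021,.076],[.481,.02,.038]]).round())
tin('w8.png',(260,50,400,200),.076)
E
```

```text
[[320. 125.]
 [322. 126.]]
outer [480.1  22.3] [97. 61.] 9.3 (284, 61, 78, 125)
hole [444.9  14.5] [22. 53.] 9.9 (286, 157, 62, 27)
hole [481.   21.8] [54. 54.] 15.0 (287, 91, 65, 66)
hole [511.6  24.8] [31. 53.] 8.5 (294, 64, 65, 47)
14.1833 [ 0.3951 -0.0071  0.2161] [3.141 0.    0.275]
```

View pics/crop_w8.png

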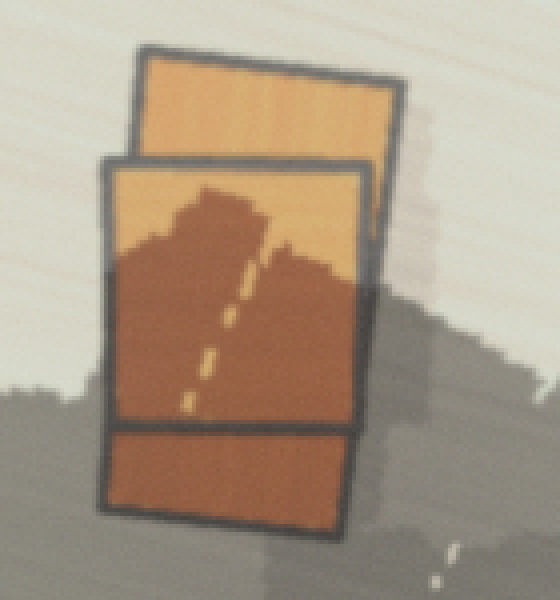

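The crop shows the square lid at (237,295), aligned with the tool, and the oblong lid under it at (255,290). I grasp it at (0.481, 0.0215).

Request:
{"method": "step_arm", "body": {"commands": [[1,2.8,0.9,0,0,0,-0.01],[1,5.8,1.8,0,0,0,-0.01],[1,8.6,2.75,0,0,0,-0.01],[1,8.6,2.75,-3,0,0,-0.01],[1,8.6,2.75,-6,0,0,-0.01]]}}

```text
time: 14.65
tool_pos: [0.4836, 0.0197, 0.1563]
tool_rot: [3.14, -0.004, 0.264]
contact_force: [-0.7, 1.2, -0.6]
opening: 0.0915
grip_force: 0.0
```

Request:
{"method": "step_arm", "body": {"commands": [[1,0,0,-3,0,0,0],[1,0,0,-6,0,0,0],[1,0,0,-9,0,0,0],[1,0,0,-10.7,0,0,0],[1,0,0,-11,0,0,0]]}}

```text
time: 15.07
tool_pos: [0.4788, 0.0198, 0.0431]
tool_rot: [-3.139, 0.006, 0.263]
contact_force: [-1.0, -0.1, -0.4]
opening: 0.0921
grip_force: 0.0
```

Request:
{"method": "step_arm", "body": {"commands": [[0,0,0,0,0,0,0],[0,0,0,0,0,0,0],[0,0,0,0,0,0,0],[0,0,0,0,0,0,0],[0,0,0,0,0,0,0]]}}

```text
time: 15.48
tool_pos: [0.4816, 0.021, 0.0473]
tool_rot: [3.141, -0.002, 0.266]
contact_force: [-0.1, -0.5, 0.2]
opening: 0.0627
grip_force: 0.0
```

Request:
{"method": "step_arm", "body": {"commands": [[0,0,0,0,0,0,0],[0,0,0,0,0,0,0],[0,0,0,0,0,0,0]]}}

```text
time: 15.73
tool_pos: [0.4812, 0.0213, 0.047]
tool_rot: [3.141, -0.001, 0.266]
contact_force: [-1.0, 1.3, 6.8]
opening: 0.0561
grip_force: 20.0
```

Request:
{"method": "step_arm", "body": {"commands": [[0,0,0,1,0,0,0],[0,0,0,3.5,0,0,0],[0,0,0,7,0,0,0],[0,0,0,10.5,0,0,0],[0,0,0,14,0,0,0]]}}

```text
time: 16.15
tool_pos: [0.4802, 0.0212, 0.1875]
tool_rot: [-3.141, 0.001, 0.266]
contact_force: [1.2, 0.5, -2.0]
opening: 0.0559
grip_force: 20.0
```

Request:
{"method": "step_arm", "body": {"commands": [[0,-1.5,3,0,0,0,0.05],[0,-3,6.5,0,0,0,0.1],[0,-4.8,10,0,0,0,0.15],[0,-6.4,13.4,0,0,0,0.2],[0,-8,16.7,0,0,0,0.25]]}}

```text
time: 16.57
tool_pos: [0.3995, 0.1894, 0.1862]
tool_rot: [3.141, 0.0, 0.518]
contact_force: [0.2, 0.7, -1.5]
opening: 0.0561
grip_force: 20.0
```

Request:
{"method": "step_arm", "body": {"commands": [[0,-0.7,1.4,0,0,0,0],[0,-0.7,1.4,0,0,0,0],[0,-0.7,1.4,0,0,0,0],[0,-0.7,1.4,0,0,0,0]]}}

```text
time: 16.9
tool_pos: [0.3941, 0.2015, 0.1862]
tool_rot: [3.141, 0.0, 0.516]
contact_force: [0.1, -0.5, -1.5]
opening: 0.0558
grip_force: 20.0
```

```bash
python3 -c "
from wl import *
look('w9.png',.008,(.481,.253)); look('w9b.png',.008,(.481,.253),70)"
```

```text
w9.png pix (np.float64(322.0), np.float64(114.0)) bbox (282, 70, 84, 86) ctr [481.9 251.8] [78. 78.] 30.0
t 16.9 [0.3941 0.2015 0.1862] [3.141 0.    0.516] 0.055755268082077106 19.999684989452362
w9b.png pix (np.float64(322.0), np.float64(114.0)) bbox (281, 70, 85, 87) ctr [482.  251.7] [79. 79.] 30.0
t 16.95 [0.3943 0.2013 0.1861] [3.141 0.    0.515] 0.05584427831477111 19.99970108270645
```

Request:
{"method": "step_arm", "body": {"commands": [[0,2.5,1.4,0,0,0,0.01],[0,5.3,3,0,0,0,0.01],[0,7.8,4.4,-2,0,0,0.01],[0,8.75,4.95,-5,0,0,0.01],[0,8.75,4.95,-7.5,0,0,0.01]]}}

```text
time: 17.42
tool_pos: [0.4845, 0.2515, 0.1098]
tool_rot: [3.141, -0.003, 0.524]
contact_force: [-0.5, 0.2, -2.3]
opening: 0.0557
grip_force: 20.0
```

Request:
{"method": "step_arm", "body": {"commands": [[0,0,0,-2.5,0,0,0],[0,0,0,-5,0,0,0],[0,0,0,-7.5,0,0,0],[0,0,0,-8.4,0,0,0],[0,0,0,-8.6,0,0,0]]}}

```text
time: 17.83
tool_pos: [0.4806, 0.2502, 0.0232]
tool_rot: [-3.141, 0.004, 0.524]
contact_force: [0.0, 1.1, -1.0]
opening: 0.0562
grip_force: 20.0
```

Request:
{"method": "step_arm", "body": {"commands": [[0,0,0,-0.2,0,0,0],[0,0,0,-0.5,0,0,0],[0,0,0,-0.8,0,0,0],[0,0,0,-0.95,0,0,0],[0,0,0,-0.95,0,0,0]]}}

```text
time: 18.25
tool_pos: [0.4821, 0.2518, 0.017]
tool_rot: [3.141, -0.002, 0.526]
contact_force: [-0.2, -0.7, 2.6]
opening: 0.0559
grip_force: 20.0
```

Request:
{"method": "step_arm", "body": {"commands": [[0.9,0,0,0,0,0,0],[0.9,0,0,0,0,0,0],[0.9,0,0,0,0,0,0],[0.9,0,0,0,0,0,0],[0.9,0,0,0,0,0,0]]}}

```text
time: 18.67
tool_pos: [0.4814, 0.2517, 0.0158]
tool_rot: [3.142, -0.0, 0.526]
contact_force: [-1.2, -0.2, -0.0]
opening: 0.0818
grip_force: 0.0
```

Request:
{"method": "step_arm", "body": {"commands": [[0.9,0,0,2,0,0,0],[0.9,0,0,5,0,0,0],[0.9,0,0,9,0,0,0],[0.9,0,0,13,0,0,0],[0.9,0,0,17,0,0,0]]}}

```text
time: 19.08
tool_pos: [0.4808, 0.2514, 0.1874]
tool_rot: [-3.142, 0.001, 0.526]
contact_force: [1.8, 0.7, -0.2]
opening: 0.0824
grip_force: 0.0
```

Request:
{"method": "step_arm", "body": {"commands": [[1,-3,-1.7,2,0,0,0],[1,-6,-3.4,3,0,0,0],[1,-8.75,-4.95,3,0,0,0],[1,-8.75,-4.95,3,0,0,0],[1,-8.75,-4.95,3,0,0,0]]}}

```text
time: 19.5
tool_pos: [0.393, 0.2017, 0.2163]
tool_rot: [3.141, -0.001, 0.525]
contact_force: [-0.0, 0.1, -0.2]
opening: 0.0915
grip_force: 0.0
```

```bash
python3 - <<'E'
from tinlook import *
m=camera_model('wrist'); print(proj(m,[[.4815,.252,.046],[.4815,.252,.008]]).round())
tin('w10.png',(265,40,385,190),.046)
E
```

```text
[[325. 113.]
 [325. 115.]]
outer [480.  250.6] [72. 71.] 30.1 (287, 74, 78, 81)
hole [480.  250.7] [67. 67.] 30.8 (290, 77, 73, 76)
19.5 [0.393  0.2017 0.2163] [ 3.141e+00 -1.000e-03  5.250e-01]
```

Request:
{"method": "step_arm", "body": {"commands": [[1,0,-3.5,0,0,0,-0.07],[1,0,-7.5,0,0,0,-0.14],[1,0,-11.5,0,0,0,-0.21],[1,0,-15.5,0,0,0,-0.28],[1,-0.2,-19.5,0,0,0,-0.365]]}}

```text
time: 19.97
tool_pos: [0.393, 0.0054, 0.2156]
tool_rot: [3.141, -0.001, 0.158]
contact_force: [1.3, -0.5, -0.0]
opening: 0.092
grip_force: 0.0
```

Request:
{"method": "step_arm", "body": {"commands": [[1,0,0,0,0,0,0],[1,0,0,0,0,0,0],[1,0,0,0,0,0,0],[1,0,0,0,0,0,0]]}}

```text
time: 20.3
tool_pos: [0.3923, 0.0081, 0.2155]
tool_rot: [-3.141, 0.0, 0.163]
contact_force: [-0.1, 0.5, 0.1]
opening: 0.0918
grip_force: 0.0
```

```bash
python3 - <<'E'
from tinlook import *
m=camera_model('wrist'); print(proj(m,[[.481,.02,.038]]).round())
tin('w11.png',(250,50,400,220),.038)
look('w11b.png',.008,(.482,.252)); 
g=cv2.cvtColor(cv2.imread('pics/w10.png'),6); print(g[100:128,282:370].mean(0).astype(int).tolist()); print(g[68:160,315:335].mean(1).astype(int).tolist())
E
```

```text
[[327. 127.]]
outer [481.3  20.8] [109.  65.] 9.1 (293, 65, 69, 119)
hole [481.3  20.8] [105.  59.] 8.7 (296, 68, 64, 114)
20.3 [0.3923 0.0081 0.2155] [-3.141  0.     0.163]
w11b.png pix (np.float64(109.0), np.float64(92.0)) bbox (51, 49, 70, 75) ctr [483.8 278.3] [57. 58.] 30.1
t 20.35 [0.3922 0.0083 0.2156] [-3.141  0.     0.164] 0.09165477100470995 0.0
[211, 211, 211, 210, 204, 173, 126, 98, 94, 94, 94, 94, 94, 93, 91, 100, 113, 129, 159, 175, 177, 174, 170, 167, 163, 160, 156, 153, 150, 150, 150, 148, 148, 149, 151, 153, 154, 155, 155, 154, 154, 157, 162, 168, 171, 168, 168, 169, 170, 170, 168, 169, 171, 172, 173, 173, 172, 172, 173, 174, 175, 176, 176, 177, 176, 176, 176, 176, 176, 177, 177, 174, 161, 129, 112, 99, 89, 88, 89, 89, 91, 108, 151, 192, 205, 210, 212, 213]
[212, 212, 212, 213, 212, 199, 151, 112, 104, 104, 103, 102, 100, 109, 117, 138, 173, 179, 177, 178, 179, 179, 177, 176, 177, 178, 179, 179, 178, 176, 176, 176, 177, 177, 176, 175, 176, 176, 176, 176, 178, 178, 177, 176, 176, 176, 175, 175, 172, 168, 158, 149, 148, 148, 145, 141, 132, 121, 115, 113, 114, 117, 120, 118, 114, 113, 112, 111, 111, 111, 111, 110, 104, 90, 78, 71, 65, 62, 65, 67, 67, 66, 67, 66, 66, 73, 99, 122, 131, 133, 133, 133]
```

Request:
{"method": "step_arm", "body": {"commands": [[1,3,0.45,0,0,0,0],[1,6,0.9,0,0,0,0],[1,8.9,1.35,0,0,0,0],[1,8.9,1.35,-3,0,0,0],[1,8.9,1.35,-6,0,0,0]], "grip_force": 25}}

```text
time: 20.82
tool_pos: [0.4836, 0.0222, 0.1559]
tool_rot: [3.14, -0.005, 0.164]
contact_force: [0.3, -1.3, -1.3]
opening: 0.0919
grip_force: 0.0
```

Request:
{"method": "step_arm", "body": {"commands": [[1,0,0,-3.5,0,0,0],[1,0,0,-7,0,0,0],[1,0,0,-10.5,0,0,0],[1,0,0,-13,0,0,0],[1,0,0,-14,0,0,0]]}}

```text
time: 21.23
tool_pos: [0.4787, 0.0222, 0.0124]
tool_rot: [-3.14, 0.006, 0.163]
contact_force: [-1.3, -0.3, 0.5]
opening: 0.0919
grip_force: 0.0
```

Request:
{"method": "step_arm", "body": {"commands": [[1,0,0,-0.5,0,0,0],[0,0,0,-0.5,0,0,0],[0,0,0,-0.5,0,0,0],[0,0,0,-0.5,0,0,0],[0,0,0,-0.5,0,0,0]]}}

```text
time: 21.65
tool_pos: [0.4819, 0.0206, 0.0121]
tool_rot: [3.141, -0.003, 0.161]
contact_force: [0.1, 0.4, 0.3]
opening: 0.0695
grip_force: 0.0
```

Request:
{"method": "step_arm", "body": {"commands": [[0,0,0,0,0,0,0],[0,0,0,0,0,0,0],[0,0,0,0,0,0,0],[0,0,0,0,0,0,0]]}}

```text
time: 21.98
tool_pos: [0.4815, 0.0207, 0.0118]
tool_rot: [3.141, -0.002, 0.16]
contact_force: [-0.7, 1.4, 6.3]
opening: 0.0618
grip_force: 25.0
```

Request:
{"method": "step_arm", "body": {"commands": [[0,0,0,1,0,0,0],[0,0,0,4,0,0,0],[0,0,0,8,0,0,0],[0,0,0,12,0,0,0],[0,0,0,16,0,0,0]]}}

```text
time: 22.4
tool_pos: [0.4798, 0.0205, 0.1727]
tool_rot: [-3.141, 0.001, 0.161]
contact_force: [1.5, -0.2, -3.8]
opening: 0.062
grip_force: 25.0
```

Request:
{"method": "step_arm", "body": {"commands": [[0,1,-2,2,0,0,-0.06],[0,2.8,-5.5,4,0,0,-0.12],[0,4.6,-9,4,0,0,-0.18],[0,6.3,-12.5,4,0,0,-0.24],[0,7.4,-14.7,4,0,0,-0.3]]}}

```text
time: 22.82
tool_pos: [0.5556, -0.1298, 0.2115]
tool_rot: [3.14, -0.001, -0.144]
contact_force: [0.2, 0.5, -3.0]
opening: 0.062
grip_force: 25.0
```

Request:
{"method": "step_arm", "body": {"commands": [[0,0,0,0,0,0,0],[0,0,0,0,0,0,0],[0,0,0,0,0,0,0]]}}

```text
time: 23.07
tool_pos: [0.554, -0.1259, 0.2104]
tool_rot: [-3.141, 0.002, -0.139]
contact_force: [-0.7, 0.4, -4.0]
opening: 0.0622
grip_force: 25.0
```

```bash
python3 -c "
from wl import *
look('w12.png',.008,(.670,-.142)); look('w12b.png',.008,(.670,-.142),70)"
```

```text
w12.png pix (np.float64(325.0), np.float64(99.0)) bbox (284, 27, 87, 136) ctr [ 671.4 -144. ] [ 84. 129.] 81.9
t 23.0667 [ 0.554  -0.1259  0.2104] [-3.141e+00  2.000e-03 -1.390e-01] 0.062231825941839534 24.997900128364563
w12b.png pix (np.float64(325.0), np.float64(99.0)) bbox (284, 26, 87, 137) ctr [ 671.9 -144. ] [ 85. 130.] 81.9
t 23.1167 [ 0.5541 -0.1255  0.2106] [-3.141e+00  1.000e-03 -1.380e-01] 0.061494436339688846 24.997861683368683
```

Request:
{"method": "step_arm", "body": {"commands": [[0,2.7,-0.4,0,0,0,0],[0,6,-0.9,0,0,0,0],[0,9.3,-1.4,0,0,0,0],[0,11.6,-1.75,0,0,0,0],[0,11.6,-1.75,-2,0,0,0]]}}

```text
time: 23.58
tool_pos: [0.6763, -0.1437, 0.1944]
tool_rot: [3.14, -0.011, -0.137]
contact_force: [-1.5, 0.5, -3.0]
opening: 0.0618
grip_force: 25.0
```

Request:
{"method": "step_arm", "body": {"commands": [[0,0,0,-3,0,0,0],[0,0,0,-6,0,0,0],[0,0,0,-9,0,0,0],[0,0,0,-12,0,0,0],[0,0,0,-13.5,0,0,0]]}}

```text
time: 24.0
tool_pos: [0.6684, -0.1418, 0.0515]
tool_rot: [-3.14, 0.007, -0.137]
contact_force: [-0.5, 0.2, -4.6]
opening: 0.0618
grip_force: 25.0
```

Request:
{"method": "step_arm", "body": {"commands": [[0,0,0,-1,0,0,0],[0,0,0,-2,0,0,0],[0,0,0,-2.8,0,0,0],[0,0,0,-3,0,0,0],[0,0,0,-3,0,0,0]]}}

```text
time: 24.42
tool_pos: [0.671, -0.1438, 0.0259]
tool_rot: [3.141, -0.0, -0.139]
contact_force: [-0.0, -0.2, -3.1]
opening: 0.062
grip_force: 25.0
```

Request:
{"method": "step_arm", "body": {"commands": [[0,0,0,-0.2,0,0,0],[0,0,0,-0.4,0,0,0],[0,0,0,-0.6,0,0,0],[0,0,0,-0.75,0,0,0],[0,0,0,-0.75,0,0,0]]}}

```text
time: 24.83
tool_pos: [0.6713, -0.1441, 0.0198]
tool_rot: [3.141, -0.001, -0.139]
contact_force: [-2.0, 0.8, 3.3]
opening: 0.062
grip_force: 25.0
```

Request:
{"method": "step_arm", "body": {"commands": [[0.95,0,0,0,0,0,0],[0.95,0,0,0,0,0,0],[0.95,0,0,0,0,0,0],[0.95,0,0,0,0,0,0],[0.95,0,0,0,0,0,0]]}}

```text
time: 25.25
tool_pos: [0.6709, -0.1439, 0.0182]
tool_rot: [3.141, -0.0, -0.139]
contact_force: [-0.1, -0.6, -0.2]
opening: 0.0862
grip_force: 0.0
```

Request:
{"method": "step_arm", "body": {"commands": [[0.95,0,0,2,0,0,0],[0.95,0,0,5,0,0,0],[0.95,0,0,9,0,0,0],[0.95,0,0,13,0,0,0],[0.95,0,0,17,0,0,0]]}}

```text
time: 25.67
tool_pos: [0.6705, -0.1438, 0.1899]
tool_rot: [3.142, 0.001, -0.139]
contact_force: [0.5, -0.4, -0.4]
opening: 0.0875
grip_force: 0.0
```

Request:
{"method": "step_arm", "body": {"commands": [[0.95,-3.5,0.5,2,0,0,0],[0.95,-7.5,1.1,4,0,0,0],[0.95,-11.5,1.7,5,0,0,0],[0.95,-15.5,1.7,5,0,0,0],[0.95,-19,1.7,5,0,0,0]]}}

```text
time: 26.08
tool_pos: [0.4788, -0.1264, 0.2391]
tool_rot: [3.141, -0.002, -0.138]
contact_force: [0.1, -0.2, -0.2]
opening: 0.0869
grip_force: 0.0
```

Request:
{"method": "step_arm", "body": {"commands": [[0.95,-4,0,2,0,0,0],[0.95,-6,0,4,0,0,0],[0.95,-6,0,4,0,0,0],[0.95,-6,0,4,0,0,0]]}}

```text
time: 26.42
tool_pos: [0.4208, -0.1272, 0.2798]
tool_rot: [3.14, -0.004, -0.14]
contact_force: [-0.8, -0.5, -0.1]
opening: 0.0875
grip_force: 0.0
```

```bash
python3 -c "
from wl import *
snap('top','top9.png'); im,m=snap('wrist','w13.png'); print(observe()['tool_pos'],proj(m,[[.671,-.1435,.046],[.671,-.1435,.008]]).round())
T=cv2.imread('pics/top9.png'); W=cv2.imread('pics/w13.png')
cv2.imwrite('pics/f.png',np.hstack([cv2.resize(T[160:330,220:500],(800,486))[:, :800]]))
"
```

```text
[ 0.4212823  -0.12698012  0.27792724] [[306. -34.]
 [308. -18.]]
```

View pics/f.png

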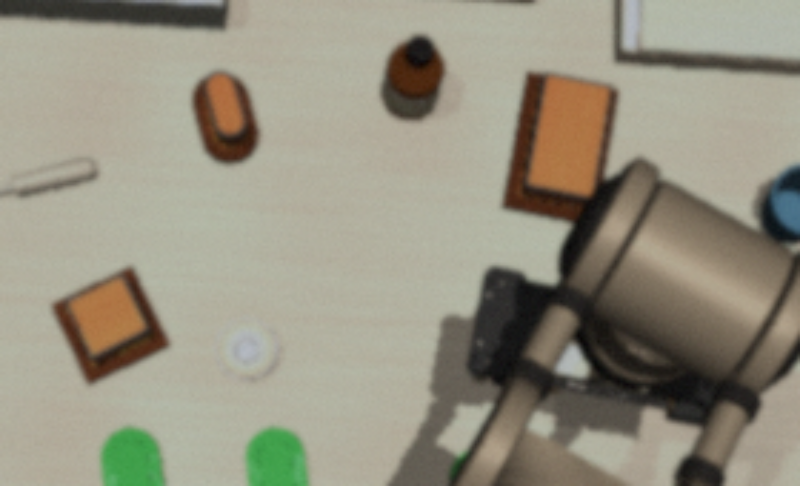

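The top crop shows the oval tin at (227,105), square at (108,315) and oblong at (572,138) on their coasters. The bottle stands at (415,80). I check the tins numerically from their lids.

```bash
python3 - <<'E'
from h import *
m=camera_model('top'); c=lambda L:np.array(L)/2.858+[219.7,159.7]
for n,L in [('oblong',[(541,75),(617,89),(597,201),(524,187)]),('square',[(66,308),(127,276),(152,325),(95,357)]),('oval',[(216,72),(237,142)])]:
    q=onz(m,c(L),.046); d=q[0]-q[-1]; print(n,q.mean(0).round(4),'yaw',np.arctan2(d[1],d[0]).round(3), np.linalg.norm(d).round(3))
E
```

```text
oblong [ 0.6651 -0.1444  0.046 ] yaw -0.114 0.105
square [0.4783 0.2484 0.046 ] yaw 0.612 0.05
oval [0.6736 0.1616 0.046 ] yaw 0.351 0.068
```

```bash
python3 -c "
from cell import *
print(hand_in())"
```

```text
the job is handed in; nothing more can be done
None
```

I set all four tins on their matching coasters in order, measured within about 5 mm of centre (oval, square and oblong also rechecked from above at the end), and handed the job in at about 26.5 s; the bottle is still standing, and the mill was out of sight in the final view but was never touched.

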